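# Close the cap nest and hold the spring slide open at the mark

### The job

On the cap-stamping fixture, push the loose blue half of the nest along its channel until it butts flush against the fixed silver half, so that no gap is left. Then pull the orange handle of the spring-return jaw slide straight out until its yellow pointer stands at the red mark, and keep holding it there: finish with the handle still held in the gripper, because the spring pulls the jaw shut as soon as it is let go. Leave the caps, the foil roll and the screwdriver where they are.

Things in the scene. Friction and masses are not known exactly. Their poses are not given: they have to be found in the camera images.
- fixture: dark iron fixture, fixed, plate top 20 mm above the table. Origin on the table; plate spans x -95..115, y -85..140 mm. Its -x points out towards the robot, the way the slide is pulled; z up. Silver fixed half-nest 50 x 70 x 50 mm, joining face at y = 0 looking to +y. Channel along y, x 42..98 mm, between a lip (from y = 20 mm) and a fence, each 8 mm thick, tops at z = 32 mm, both up to y = 138 mm.
- seam (a point): point on the joining face of the fixed silver half-nest, mid-channel (x = 70 mm, y = 0 of the fixture), 45 mm above the table; axes as the fixture's
- nest_center (a point): centre (half-way up) of the loose blue half-nest, 50 (x) x 70 (y) x 50 (z) mm, about 0.4 kg, standing in the channel on the plate, top 70 mm above the table, 14 to 35 mm short of the silver half. Axes along its sides, near the fixture's. Joining face 35 mm to its -y, a 20 (x) x 14 (y) mm pocket cut from the -x corner there. Flush: centre 35 mm to +y of seam. Play of 3 mm each side.
- handle (a point): grip point of the slide's upright orange handle, a tab 16 mm thick along the fixture's x and 26 mm wide along y; on its mid-line, 62 mm above the table. The tab rises from the slide bar (34 mm above the table) to 86 mm and moves with the slide. The slide's two steel guides, tops 34 mm above the table, lie either side of the bar.
- slide (a joint): how far the slide is pulled out along the fixture's -x, in m: 0 = home, jaw shut; hard stop at 0.090. A 130 N/m spring always pulls it home: about 4 N at home, 8 to 11 N at the mark, plus 0.4 N friction. Bar 24 mm wide, centred on y = 0; brass jaw at its inner end 24 mm wide, top 46 mm above the table.
- pointer (a point): tip of the yellow pointer, a 4 mm wide bar across the slide, 36 mm above the table; moves with the slide, ends beside the red mark's track
- mark: red mark, a block 10 (x) x 16 (y) x 7 mm tall with a white line across its middle, fixed on the guide beside the slide; origin at the centre of its underside, 34 mm above the table, axes as the fixture's. It lies 30 to 55 mm out (-x) from the pointer's home, differing each time. The pointer is at the mark when both have the same position along the fixture's x.
- cap1_center (a point): upright glossy black bottle cap, 26 mm across and 30 mm tall, a bystander; this point is its centre, 15 mm up; stands on the fixture's base plate, +y of the slide
- cap2_center (a point): upright glossy black bottle cap, 26 mm across and 30 mm tall, a bystander; this point is its centre, 15 mm up; stands on the fixture's base plate, -y of the slide
- cap3_center (a point): upright glossy black bottle cap, 26 mm across and 30 mm tall, a bystander; this point is its centre, 15 mm up; on the table
- cap4_center (a point): upright glossy black bottle cap, 26 mm across and 30 mm tall, a bystander; this point is its centre, 15 mm up; on the table
- cap5_center (a point): upright glossy black bottle cap, 26 mm across and 30 mm tall, a bystander; this point is its centre, 15 mm up; on the table
- foil_roll_center (a point): gold foil roll with steel flanges standing on end on the table, 60 mm across, 46 mm tall, a bystander; this point is its centre
- screwdriver: screwdriver with a red handle lying on the table, a bystander; x along its length, handle to -x
Mind the look-alikes: they are no part of the job. What is meant by the part that bears nest_center is not black, and is the smaller of those in its own colour.

How it is judged:
By the outcome, as a careful person would: the job done as asked, in the order asked, and still so for the second after the job is handed in, while the arm keeps its last pose, push and grip.
It also fails if it takes over 50 s, if anything falls off the work surface, if the arm or the gripper's body presses on something with over 40 N, if the wrist force passes 120 N, or if a joint passes its speed limit or range.

### The arm

A 6-joint arm with a two-finger parallel gripper is mounted at the origin on the work surface. World frame = base frame: x ahead of the robot, y to its left, z up, the work surface at z = 0. Lengths are in m, angles in rad, forces in N, time in s.
With the tool pointing down it reaches from about 0.3 to 0.775 m from the base axis. Payload 14.6 kg.
Tool frame: the origin (TCP) lies at the very end of the fingers, on their centre line; the grasp point (between the pads) lies 19 mm behind it; z points along the fingers, y is the line along which they close (so a half turn about z gives the same grasp; the last joint's range is limited). The gripper opens to 94 mm and grips with 3 to 60 N. Pads are 16 mm wide; open, the fingers measure 119 mm over their backs; the gripper's body (75 mm by 177 mm) begins 78 mm behind the grasp point.
Start: joints at [1.058, 0.3, 1.521, -0, 1.321, -0.067], TCP at [0.237, 0.496, 0.205] pointing down, gripper open.
Joint ranges: [-3.03, 3.03], [-0.79, 2.21], [0.23, 2.52], [-1.04, 4.18], [0, 3.07], [-2.55, 2.55]. Speed limits (rad/s): [2.22, 2.22, 2.57, 3.14, 3.14, 3.14].

### API

Orientations are given as [roll, pitch, yaw] about the fixed x, y, z axes, in that order (R = Rz(yaw) Ry(pitch) Rx(roll)).
In Python, from station import ctrl gives the robot as it stands. The module is installed in compiled form; this text tells all that it offers.
- The arm moves only by the tool play_rows, never from a script. Its argument "commands" is a list of rows, each a list of 7 numbers: the shift along the tool's x, y, z in m, then the turn, a rotation vector about the tool's x, y, z in degrees, then the closure, from -1 (fully open) to 1 (shut). A call has 1 to 20 rows; each row shifts and turns the commanded pose from where the row before left it, along the tool's axes as they then stand; what a row does not reach is not made up. A row lasts 1/12 s, in which the tool goes at most 41.7 mm and 7.16 degrees, less where a joint would pass 70% of its speed; a pose out of reach is approached as far as the arm can. A call is refused whole if a number of a shift passes 0.0417 or a number of a turn 7.16, either way. A call with a gripper value outside its range is refused whole. The fingers move at their own pace and stop on an object; "force" is the grip in N (left out, the last holds). Time passes only in rows, so rows that do not move let the fingers close. It gives the time, the measured TCP pose, the force, the opening and the grip force at its end, in the units of the state.
- ctrl.get_obs(): the state, without advancing time (a new reading comes with each control period).
- ctrl.camera(name): name is "scene" or "side" or "wrist"; returns the picture (384x512x3 uint8, blue, green, red); there is no depth.
- ctrl.camera_model(name): a dict with "fx", "fy", "cx", "cy" (pixels), "rvec" (rotation vector, rad) and "tvec" (3), from world to camera coordinates, as OpenCV has them. Camera axes: x right, y down, z forward; pixel columns grow to the right and rows downward; lengths in m; the calibration is good to about 2 mm. A picture is of the moment at which its call begins: read the wrist's pose just before it. camera_model takes no time and is no camera call; for the wrist camera it gives the pose at the moment of the call.
- ctrl.hand_in(): hands the job in; it is judged then, once.
The state is a dict: "time_s": time; "qpos": joint angles; "joint_vel": joint speeds; "tau": joint torques, N m; "ee_pos": TCP position; "eef_rot": TCP orientation; "force": force on the tool from outside, world axes, zero at the start; "moment": the same for the moment, N m; "grip_width": finger opening in m; "grip_force": force on a finger pad.
Only numpy, scipy, OpenCV 4.12 (cv2) and the standard library are available. Lean on these libraries where they do the work, as an engineer would, in place of code of your own. Each camera call takes 0.05 s, during which the arm holds its last target. There are 200 camera calls.

## Working session

There is one attempt and no reset: what is moved stays moved. The work goes in short steps, Python scripts to look and compute and a tool call to move; the robot and the scene stay as the last step left them, time stands still between calls to the robot, and variables do not carry over. Pictures are saved under pics/ and viewed, at most 10 in all, crops included, and the job is handed in when it is done.

Besides the shell and the picture viewer there is one more tool, called after "Emit:" in YAML: its name, and indented under it one key for each argument. play_rows: Moves the arm, as the interface text tells. Its arguments: {"type":"object","properties":{"commands":{"type":"array","items":{"type":"array","items":{"type":"number"}}},"force":{"type":"number"}},"required":["commands"]}

```bash
mkdir -p pics
cat > h.py <<'E'
import numpy as np, cv2
from station import ctrl
def P(m): return cv2.Rodrigues(np.array(m["rvec"],float))[0],np.array(m["tvec"],float).ravel()
def ray(m,u,v,z):
    R,t=P(m); d=R.T@np.array([(u-m["cx"])/m["fx"],(v-m["cy"])/m["fy"],1]); c=-R.T@t
    return c+d*(z-c[2])/d[2]
def proj(m,X):
    R,t=P(m); p=R@np.array(X)+t; return np.array([p[0]/p[2]*m["fx"]+m["cx"],p[1]/p[2]*m["fy"]+m["cy"]])
E
python3 - <<'E'
from h import *
for n in("scene","side"):
    cv2.imwrite(f"pics/{n}0.png",cv2.resize(ctrl.camera(n),(800,600),interpolation=cv2.INTER_CUBIC)); m=ctrl.camera_model(n);R,t=P(m);print(n,m["fx"],-R.T@t,R[2])
o=ctrl.get_obs();print(o)
E
```

```text
scene 493.5896339616613 [ 1.22772414 -0.34792127  1.10257575] [-0.52866267  0.27193457 -0.80409413]
side 484.94360328493053 [-0.26619062 -0.80038268  0.78538025] [ 0.60532109  0.584379   -0.54045126]
{'time_s': 0.1, 'qpos': array([ 1.05841607e+00,  3.00409958e-01,  1.52152511e+00, -2.66519329e-05,
        1.32069856e+00, -6.65754030e-02]), 'joint_vel': array([ 6.04944084e-04,  1.22284463e-03, -2.01573452e-03,  3.71903178e-06,
        3.36782159e-05,  7.45403381e-04]), 'tau': array([ 1.90215571e-03, -5.32645226e+01, -3.53283584e+01,  7.10298331e-02,
        2.34896585e-02, -3.88178023e-05]), 'ee_pos': array([0.23703078, 0.49603818, 0.20494354]), 'eef_rot': array([-3.14055226e+00, -4.34936954e-05,  2.69579439e+00]), 'force': array([-0.57886485,  0.33895245, -0.6485123 ]), 'moment': array([-0.03470819, -0.08931373, -0.02673591]), 'grip_force': 0.0, 'grip_width': 0.09414748343967799}
```

View pics/scene0.png

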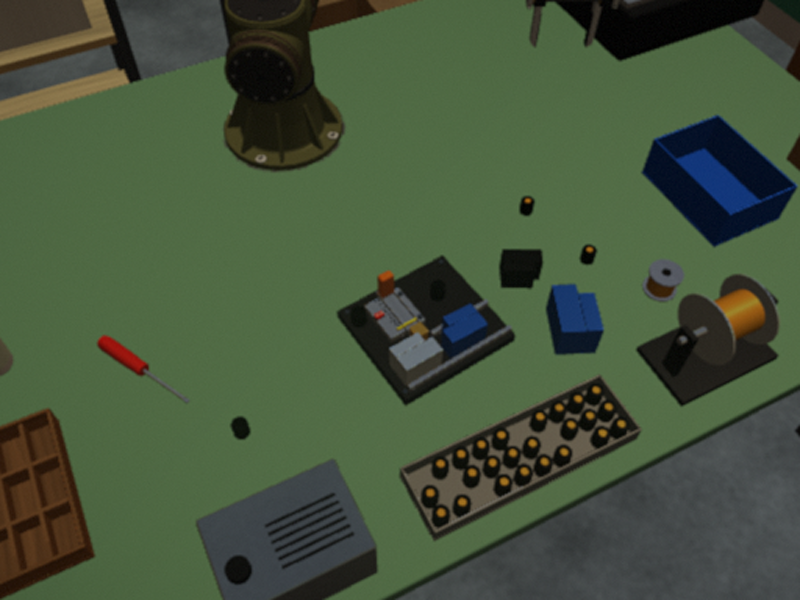

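View pics/side0.png

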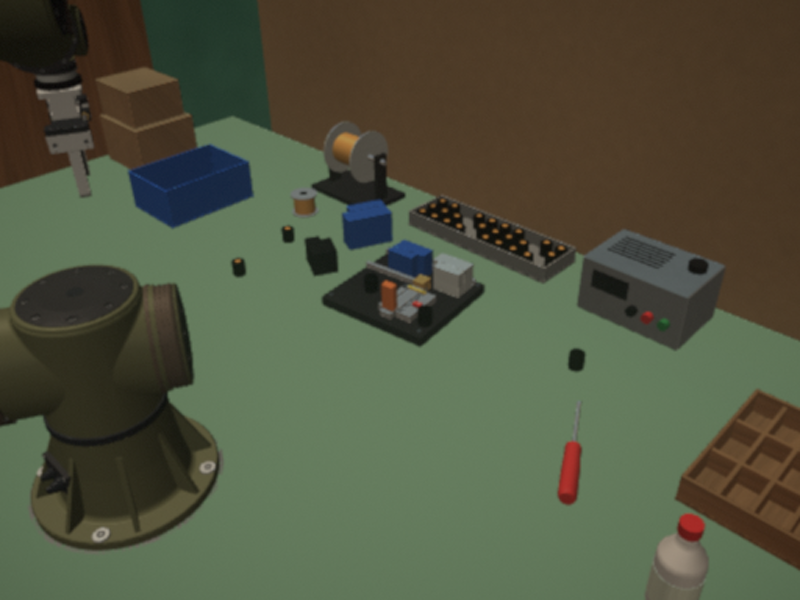

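Blue or look-alike candidates in the scene view: small blue block on the fixture (464,322), larger blue block on the table (575,320), black half (520,268) and blue bin (718,180). The block at (464,322) fits, because it stands in the channel, is not black and is the smaller of the blue ones. I'll confirm it in a crop and locate the fixture.

Run:
```python
from h import *
m=ctrl.camera_model("scene"); s=.64
pts=[(338,314),(440,258),(513,333),(407,402)]; f=np.array([(-95,-85),(-95,140),(115,140),(115,-85)])/1000
w=np.array([ray(m,(u+.5)*s-.5,(v+.5)*s-.5,.02)[:2] for u,v in pts]); print(w.round(3))
fc=f-f.mean(0); wc=w-w.mean(0); U,S,V=np.linalg.svd(fc.T@wc); R=(U@V).T; t=w.mean(0)-R@f.mean(0)
print("yaw",np.degrees(np.arctan2(R[1,0],R[0,0])),"org",t, (f@R.T+t-w).round(3))
im=ctrl.camera("scene"); cv2.imwrite("pics/crop1.png",cv2.resize(im[155:265,205:345],(763,600),interpolation=cv2.INTER_CUBIC))
```

```text
[[ 0.504 -0.095]
 [ 0.473  0.121]
 [ 0.671  0.153]
 [ 0.708 -0.066]]
yaw 8.775816798837281 org [ 5.83282191e-01 -5.06482339e-04] [[-0.001 -0.004]
 [-0.005  0.003]
 [ 0.005  0.002]
 [ 0.002 -0.001]]
```

View pics/crop1.png

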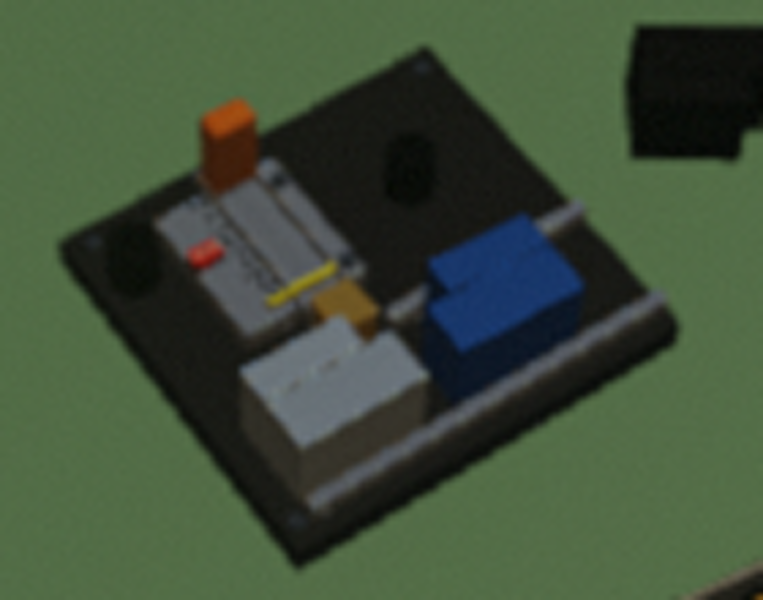

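The crop shows the pocketed blue block in the channel at (505,305), with a gap to the silver half (335,390). It is the smaller blue block, so it is the target. The orange handle is at (230,145), the red mark at (205,255) and the yellow pointer at (303,283). Next I'll move above the fixture for a close look.

Emit:
play_rows:
  commands:
    - [0,0,-0.012,0,0,6.96,-1]
    - [0,0,-0.012,0,0,6.96,-1]
    - [0,0,-0.012,0,0,6.96,-1]
    - [0,0,-0.012,0,0,6.96,-1]
    - [0,0,-0.012,0,0,6.96,-1]
    - [0,0,-0.012,0,0,6.96,-1]
    - [0,0,-0.012,0,0,6.96,-1]
    - [0,0,-0.012,0,0,6.96,-1]

```text
time_s: 0.82
ee_pos: [0.2371, 0.4961, 0.3018]
eef_rot: [-3.141, 0.0, 1.718]
force: [-0.6, -0.0, 0.1]
grip_width: 0.0941
grip_force: 0.0
```

Emit:
play_rows:
  commands:
    - [-0.0337,0.0152,0,0,0,0,1]
    - [-0.0337,0.0152,0,0,0,0,1]
    - [-0.0337,0.0152,0,0,0,0,1]
    - [-0.0337,0.0152,0,0,0,0,1]
    - [-0.0337,0.0152,0,0,0,0,1]
    - [-0.0337,0.0152,0,0,0,0,1]
    - [-0.0337,0.0152,0,0,0,0,1]
    - [-0.0337,0.0152,0,0,0,0,1]
    - [-0.0337,0.0152,0,0,0,0,1]
    - [-0.0337,0.0152,0,0,0,0,1]
    - [-0.0337,0.0152,0,0,0,0,1]
    - [-0.0337,0.0152,0,0,0,0,1]
    - [-0.0337,0.0152,0,0,0,0,1]
    - [-0.0337,0.0152,0,0,0,0,1]
    - [-0.0337,0.0152,0,0,0,0,1]
    - [0,0,0,0,0,0,1]
    - [0,0,0,0,0,0,1]

```text
time_s: 2.23
ee_pos: [0.5399, 0.0301, 0.3006]
eef_rot: [-3.14, -0.0, 1.721]
force: [-0.8, 1.1, -0.3]
grip_width: 0.0004
grip_force: 0.0
```

Run:
```python
from h import *
o=ctrl.get_obs();print(o["time_s"],o["ee_pos"],o["eef_rot"],o["grip_width"])
m=ctrl.camera_model("wrist");R,t=P(m);print(-R.T@t,R[2],m["fx"])
cv2.imwrite("pics/w1.png",cv2.resize(ctrl.camera("wrist"),(800,600),interpolation=cv2.INTER_CUBIC))
np.save("m1.npy",m,allow_pickle=True)
```

```text
2.2333 [0.53993595 0.03011075 0.30061286] [-3.14010788e+00 -2.55571076e-04  1.72134207e+00] 0.0004058024687317754
[0.53116818 0.09389359 0.4814596 ] [ 0.03187436 -0.22237594 -0.97443982] 265.56846327737543
```

View pics/w1.png

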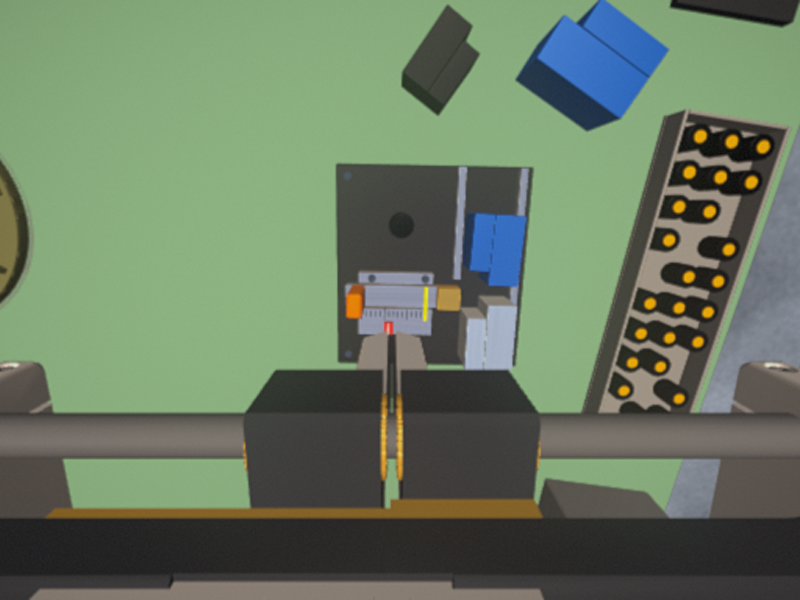

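Top view: plate corners at (337,164), (532,168), (338,363) and (514,365). The handle is at (355,302), the pointer at (426,303), the mark at (388,328), the blue nest at (497,250) and the silver half at (490,333). A crop will give finer pixels.

Run:
```python
from h import *
im=cv2.imread("pics/w1.png"); cv2.imwrite("pics/w1c.png",cv2.resize(im[150:375,325:545],None,fx=2.66,fy=2.66,interpolation=cv2.INTER_CUBIC))
m=np.load("m1.npy",allow_pickle=True).item(); s=.64
g=lambda u,v,z:ray(m,(u+.5)*s-.5,(v+.5)*s-.5,z)[:2]
f=np.array([(-95,140),(115,140),(115,-85),(-95,-85)])/1e3; w=np.array([g(337,164,.02),g(532,168,.02),g(514,365,.02),g(338,363,.02)])
fc=f-f.mean(0); wc=w-w.mean(0); U,S,V=np.linalg.svd(fc.T@wc); R=(U@V).T; t=w.mean(0)-R@f.mean(0)
print("yaw",np.degrees(np.arctan2(R[1,0],R[0,0])),"org",t, (f@R.T+t-w).round(4))
```

```text
yaw 7.489825171816719 org [0.57770022 0.00106373] [[-0.0018  0.0004]
 [ 0.001   0.0009]
 [ 0.0014 -0.0013]
 [-0.0006  0.    ]]
```

View pics/w1c.png

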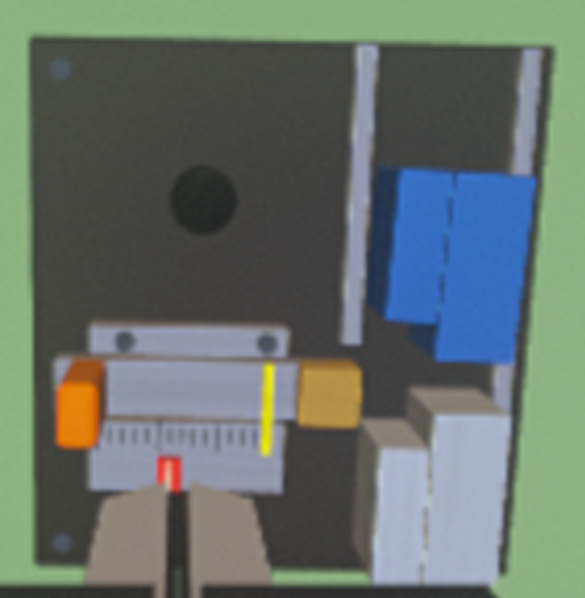

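Run:
```python
from h import *
m=np.load("m1.npy",allow_pickle=True).item(); s=.64
g=lambda u,v,z:ray(m,(325+u/2.66+.5)*s-.5,(150+v/2.66+.5)*s-.5,z)[:2]
f=np.array([(-95,140),(115,140),(115,-85),(-95,-85)])/1e3; w=np.array([g(31,37,.02),g(553,46,.02),g(505,573,.02),g(36,565,.02)])
fc=f-f.mean(0); wc=w-w.mean(0); U,S,V=np.linalg.svd(fc.T@wc); R=(U@V).T; t=w.mean(0)-R@f.mean(0)
yaw=np.arctan2(R[1,0],R[0,0]);print("yaw",np.degrees(yaw),"org",t, (f@R.T+t-w).round(4)); np.save("fx.npy",np.r_[t,yaw])
F=lambda u,v,z:(((g(u,v,z)-t)@R)*1e3).round(1)
for n,a in dict(h1=(57,382,.086),h2=(97,382,.086),h3=(57,447,.086),h4=(97,447,.086),nBL=(400,168,.07),nBR=(535,176,.07),nJl=(437,360,.07),nJr=(513,362,.07),sJl=(430,410,.07),sJr=(508,413,.07),pt=(268,365,.036),pb=(266,453,.036),mk=(170,460,.041)).items(): print(n,F(*a))
```

```text
yaw 7.531102866778321 org [0.5782317  0.00139795] [[-0.001   0.0006]
 [ 0.0007  0.0005]
 [ 0.0009 -0.0005]
 [-0.0005 -0.0005]]
h1 [-77.4  13. ]
h2 [-62.8  13.2]
h3 [-77.6 -11.7]
h4 [-62.7 -11.4]
nBL [46.4 91.6]
nBR [95.9 89.7]
nJl [65.  20.7]
nJr [93.9 20.5]
sJl [63.7  1.2]
sJr [93.7  0.6]
pt [ 3.9 11. ]
pb [  4.5 -26.5]
mk [-35.6 -28.9]
```

Emit:
play_rows:
  commands:
    - [0,0,0,0,0,1.1,1]
    - [0.0183,0.0208,0,0,0,0,1]
    - [0.0183,0.0208,0,0,0,0,1]
    - [0.0183,0.0208,0,0,0,0,1]
    - [0.0183,0.0208,0,0,0,0,1]
    - [0.0183,0.0208,0,0,0,0,1]
    - [0,0,0.032,0,0,0,1]
    - [0,0,0.032,0,0,0,1]
    - [0,0,0.032,0,0,0,1]
    - [0,0,0.032,0,0,0,1]
    - [0,0,0.032,0,0,0,1]
    - [0,0,0.032,0,0,0,1]
    - [0,0,0.032,0,0,0,1]
    - [0,0,0,0,0,0,1]
    - [0,0,0,0,0,0,1]

```text
time_s: 3.53
ee_pos: [0.6296, 0.137, 0.0773]
eef_rot: [-3.139, -0.0, 1.705]
force: [0.1, -0.1, 1.8]
grip_width: 0.0006
grip_force: 0.0
```

```bash
cat >> h.py <<'E'
def st():
    o=ctrl.get_obs(); x,y,a=np.load("fx.npy"); R=np.array([[np.cos(a),-np.sin(a)],[np.sin(a),np.cos(a)]])
    print(o["time_s"],"fix",((o["ee_pos"][:2]-[x,y])@R*1e3).round(1),"z",o["ee_pos"][2].round(4),"yaw-97.53",(np.degrees(o["eef_rot"][2])-90-np.degrees(a)).round(2),"f",o["force"].round(1))
E
python3 -c "from h import *;st()"
```

```text
3.5333 fix [ 68.7 127.7] z 0.0773 yaw-97.53 0.19 f [ 0.1 -0.1  1.8]
```

Emit:
play_rows:
  commands:
    - [0,0.0007,0.021,0,0,0,1]
    - [0,0,0.021,0,0,0,1]
    - [0,0,0,0,0,0,1]
    - [-0.01,0,0,0,0,0,1]
    - [-0.01,0,0,0,0,0,1]
    - [-0.005,0,0,0,0,0,1]
    - [-0.003,0,0,0,0,0,1]
    - [-0.003,0,0,0,0,0,1]
    - [-0.003,0,0,0,0,0,1]
    - [-0.003,0,0,0,0,0,1]
    - [0,0,0,0,0,0,1]

```text
time_s: 4.45
ee_pos: [0.637, 0.0995, 0.0374]
eef_rot: [3.139, -0.001, 1.704]
force: [0.4, 2.3, 1.8]
grip_width: 0.0005
grip_force: 1.4
```

Emit:
play_rows:
  commands:
    - [-0.003,0,0,0,0,0,1]
    - [-0.002,0,0,0,0,0,1]
    - [-0.002,0,0,0,0,0,1]
    - [0,0,0,0,0,0,1]

```text
time_s: 4.78
ee_pos: [0.6379, 0.0928, 0.0372]
eef_rot: [3.139, -0.001, 1.705]
force: [-0.3, 4.4, 4.9]
grip_width: -0.0001
grip_force: 2.3
```

```bash
python3 -c "from h import *;st()"
```

```text
4.7833 fix [71.1 82.8] z 0.0372 yaw-97.53 0.14 f [-0.3  4.4  4.9]
```

Emit:
play_rows:
  commands:
    - [-0.0015,0,0,0,0,0,1]
    - [-0.0015,0,0,0,0,0,1]
    - [0,0,0,0,0,0,1]

```text
time_s: 5.03
ee_pos: [0.6382, 0.0899, 0.0372]
eef_rot: [3.139, -0.001, 1.705]
force: [0.3, 5.6, 5.0]
grip_width: 0.0002
grip_force: 2.6
```

Emit:
play_rows:
  commands:
    - [-0.001,0,0,0,0,0,1]
    - [-0.001,0,0,0,0,0,1]
    - [0,0,0,0,0,0,1]

```text
time_s: 5.28
ee_pos: [0.6383, 0.0896, 0.0372]
eef_rot: [3.139, -0.003, 1.705]
force: [-2.1, 15.5, 6.0]
grip_width: 0.0003
grip_force: 8.2
```

```bash
python3 -c "from h import *;st()"
```

```text
5.2833 fix [71.1 79.6] z 0.0372 yaw-97.53 0.17 f [-2.1 15.5  6. ]
```

Emit:
play_rows:
  commands:
    - [-0.001,0,0,0,0,0,1]
    - [-0.001,0,0,0,0,0,1]
    - [0,0,0,0,0,0,1]

```text
time_s: 5.53
ee_pos: [0.6383, 0.0896, 0.0372]
eef_rot: [3.139, -0.005, 1.706]
force: [-3.5, 27.2, 6.5]
grip_width: 0.0006
grip_force: 14.2
```

Emit:
play_rows:
  commands:
    - [0.008,0,0,0,0,0,1]
    - [0.02,0,0,0,0,0,1]
    - [0,0,-0.035,0,0,0,1]
    - [0,0,-0.035,0,0,0,-1]
    - [0,0,-0.035,0,0,0,-1]
    - [0,0,-0.035,0,0,0,-1]
    - [0,0,-0.035,0,0,0,-1]
    - [-0.02,-0.028,-0.02,0,0,0,-1]
    - [-0.02,-0.028,0,0,0,0,-1]
    - [-0.02,-0.028,0,0,0,0,-1]
    - [-0.02,-0.028,0,0,0,0,-1]
    - [-0.02,-0.028,0,0,0,0,-1]
    - [0,0,0,0,0,0,-1]
    - [0,0,0,0,0,0,-1]

```text
time_s: 6.7
ee_pos: [0.5084, -0.0056, 0.2318]
eef_rot: [3.14, 0.001, 1.702]
force: [0.4, 0.8, -0.0]
grip_width: 0.0704
grip_force: 0.0
```

Run:
```python
from h import *
st()
m=ctrl.camera_model("wrist"); im=ctrl.camera("wrist"); np.save("m2.npy",m,allow_pickle=True)
x,y,a=np.load("fx.npy"); c=proj(m,[x,y,.05]); print(c)
u0,v0=int(c[0])-75,max(0,int(c[1])-75); print(u0,v0)
cv2.imwrite("pics/w2c.png",cv2.resize(im[v0:v0+120,u0:u0+160],(800,600),interpolation=cv2.INTER_CUBIC))
```

```text
6.7 fix [-70.1   2.2] z 0.2318 yaw-97.53 0.01 f [ 0.4  0.8 -0. ]
[300.198143  180.1200857]
225 105
```

View pics/w2c.png

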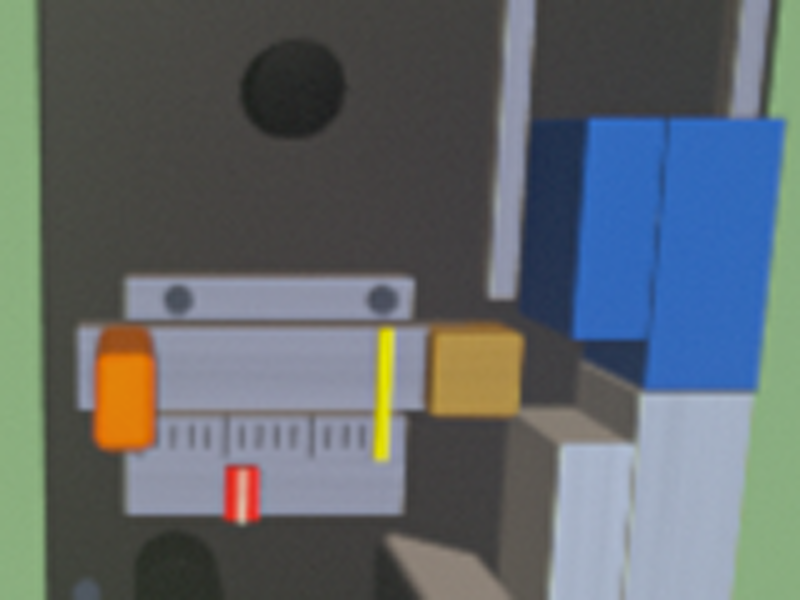

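The crop shows the blue nest butted against the silver half at (700,390), with no gap. The handle top is at (125,406), the pointer runs from (387,330) to (382,460), and the white line of the mark is at (241,497).

Run:
```python
from h import *
m=np.load("m2.npy",allow_pickle=True).item(); x,y,a=np.load("fx.npy"); R=np.array([[np.cos(a),-np.sin(a)],[np.sin(a),np.cos(a)]])
F=lambda u,v,z:((ray(m,225+(u+.5)/5-.5,105+(v+.5)/5-.5,z)[:2]-[x,y])@R*1e3).round(1)
for p in [(96,406,.086),(155,406,.086),(125,362,.086),(125,450,.086),(387,330,.036),(382,460,.036),(243,470,.041),(241,515,.041),(226,495,.041),(259,495,.041),(650,390,.07)]: print(p,F(*p))
```

```text
(96, 406, 0.086) [-77.4  -0.5]
(155, 406, 0.086) [-62.6  -0.6]
(125, 362, 0.086) [-70.1  10.6]
(125, 450, 0.086) [-70.2 -11.9]
(387, 330, 0.036) [ 4.7 11.2]
(382, 460, 0.036) [  4.9 -27. ]
(243, 470, 0.041) [-36.1 -28.7]
(241, 515, 0.041) [-36.5 -42.2]
(226, 495, 0.041) [-40.9 -36.2]
(259, 495, 0.041) [-31.4 -36.2]
(650, 390, 0.07) [67.8  0.3]
```

Emit:
play_rows:
  commands:
    - [-0.002,0,0.031,0,0,0,-1]
    - [0,0,0.031,0,0,0,-1]
    - [0,0,0.031,0,0,0,-1]
    - [0,0,0.031,0,0,0,-1]
    - [0,0,0.031,0,0,0,-1]
    - [0,0,0.031,0,0,0,-1]
    - [0,0,0,0,0,0,-1]
    - [0,0,0,0,0,0,-1]

```text
time_s: 7.42
ee_pos: [0.5092, -0.0059, 0.044]
eef_rot: [-3.139, -0.001, 1.705]
force: [1.4, 0.5, 1.1]
grip_width: 0.0942
grip_force: 0.0
```

```bash
python3 -c "from h import *;st()"
```

```text
7.4167 fix [-69.4   1.8] z 0.044 yaw-97.53 0.19 f [1.4 0.5 1.1]
```

Emit:
play_rows:
  commands:
    - [-0.0018,-0.0006,0,0,0,0,1]
    - [0,0,0,0,0,0,1]
    - [0,0,0,0,0,0,1]
    - [0,0,0,0,0,0,1]
    - [0,0,0,0,0,0,1]
    - [0,0,0,0,0,0,1]
    - [0,0,0,0,0,0,1]
    - [0,0,0,0,0,0,1]
    - [0,0,0,0,0,0,1]
  force: 40

```text
time_s: 8.17
ee_pos: [0.5087, -0.0083, 0.0445]
eef_rot: [-3.142, 0.0, 1.705]
force: [0.2, -0.5, -0.5]
grip_width: 0.0377
grip_force: 0.0
```

```bash
python3 -c "from h import *;st()"
```

```text
8.1667 fix [-70.2  -0.5] z 0.0445 yaw-97.53 0.14 f [ 0.2 -0.5 -0.5]
```

Emit:
play_rows:
  commands:
    - [0,0,0,0,0,0,1]
    - [0,0,0,0,0,0,1]
    - [0,0,0,0,0,0,1]
    - [0,0,0,0,0,0,1]
    - [0,0,0,0,0,0,1]
    - [0,0,0,0,0,0,1]

```text
time_s: 8.67
ee_pos: [0.5081, -0.0084, 0.0444]
eef_rot: [-3.14, -0.0, 1.705]
force: [-6.9, -0.4, 3.9]
grip_width: 0.0157
grip_force: 40.0
```

```bash
python3 -c "from h import *;st()"
```

```text
8.6667 fix [-70.9  -0.5] z 0.0444 yaw-97.53 0.14 f [-6.9 -0.4  3.9]
```

Gripped at about home. Now pull about 38 mm, then check.

Emit:
play_rows:
  commands:
    - [0,-0.005,0,0,0,0,1]
    - [0,-0.006,0,0,0,0,1]
    - [0,-0.006,0,0,0,0,1]
    - [0,-0.006,0,0,0,0,1]
    - [0,-0.006,0,0,0,0,1]
    - [0,-0.006,0,0,0,0,1]
    - [0,-0.003,0,0,0,0,1]
    - [0,0,0,0,0,0,1]
    - [0,0,0,0,0,0,1]
    - [0,0,0,0,0,0,1]

```text
time_s: 9.5
ee_pos: [0.4714, -0.0133, 0.0444]
eef_rot: [3.14, -0.0, 1.705]
force: [8.3, 1.7, -6.6]
grip_width: 0.0162
grip_force: 40.0
```

Run:
```python
from h import *
st()
x,y,a=np.load("fx.npy"); R=np.array([[np.cos(a),-np.sin(a)],[np.sin(a),np.cos(a)]])
ims=[]
for n in("scene","side","wrist"):
    m=ctrl.camera_model(n); im=ctrl.camera(n); np.save(f"m3{n}.npy",m,allow_pickle=True)
    c=proj(m,np.r_[R@[-.036,-.02]+[x,y],.036]); u,v=[int(k) for k in c]
    w=(48,36) if n=="wrist" else (24,18)
    u0,v0=max(0,min(512-2*w[0],u-w[0])),max(0,min(384-2*w[1],v-w[1])); print(n,c,u0,v0)
    ims.append(cv2.resize(im[v0:v0+2*w[1],u0:u0+2*w[0]],(400,300),interpolation=cv2.INTER_CUBIC))
ims.append(cv2.resize(cv2.resize(ctrl.camera("wrist"),(400,300)),(400,300)))
cv2.imwrite("pics/c3.png",np.vstack([np.hstack(ims[:2]),np.hstack(ims[2:])]))
```

```text
9.5 fix [-107.8   -0.5] z 0.0444 yaw-97.53 0.13 f [ 8.3  1.7 -6.6]
scene [246.95310185 198.86039716] 222 180
side [261.73087682 193.4673571 ] 237 175
wrist [343.27109402 243.54941314] 295 207
```

View pics/c3.png

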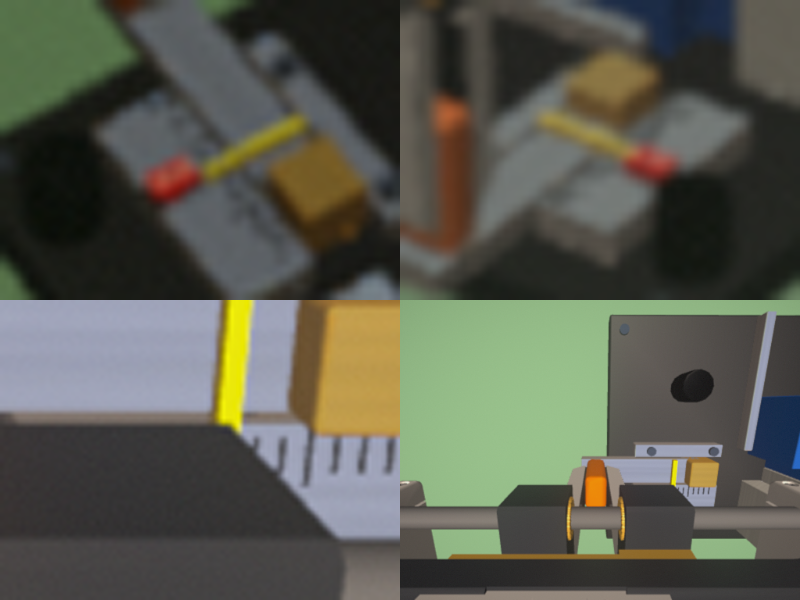

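The slide is out and the handle is held. In the wrist crop (lower left) the pointer runs from (241,300) to (229,424). In the scene crop the pointer runs from (303,123) to (205,175), with the mark at (174,178). I'll measure what is left.

Run:
```python
from h import *
x,y,a=np.load("fx.npy"); R=np.array([[np.cos(a),-np.sin(a)],[np.sin(a),np.cos(a)]])
def F(n,k,u0,v0,u,v,z):
    m=np.load(f"m3{n}.npy",allow_pickle=True).item(); return ((ray(m,u0+(u+.5)/k-.5,v0+(v+.5)/k-.5,z)[:2]-[x,y])@R*1e3).round(1)
k=400/96
for u,v in((241,2),(229,118)): print("wrist",F("wrist",k,295,207,u,v,.036))
k=400/48
for p in((303,123,.036),(205,175,.036),(174,178,.041)): print("scene",F("scene",k,222,180,*p))
for p in((545,120,.036),(630,150,.036),(650,162,.041)): print("side",F("side",k,237,175,p[0]-400,p[1],p[2]))
```

```text
wrist [-31.5   9. ]
wrist [-31.8 -13. ]
scene [-32.   12.5]
scene [-32.6 -24.8]
scene [-34.1 -35.4]
side [-30.2  11.4]
side [-28.4 -22.8]
side [-36.5 -36.9]
```

Emit:
play_rows:
  commands:
    - [0,-0.002,0,0,0,0,1]
    - [0,-0.002,0,0,0,0,1]
    - [0,0,0,0,0,0,1]
    - [0,0,0,0,0,0,1]
    - [0,0,0,0,0,0,1]

```text
time_s: 10.12
ee_pos: [0.4675, -0.0138, 0.0444]
eef_rot: [3.14, -0.0, 1.705]
force: [8.2, 3.6, -6.6]
grip_width: 0.0156
grip_force: 40.0
```

Run:
```python
from h import *
st()
x,y,a=np.load("fx.npy"); R=np.array([[np.cos(a),-np.sin(a)],[np.sin(a),np.cos(a)]])
ims=[]
for n in("scene","side"):
    m=ctrl.camera_model(n); im=np.mean([ctrl.camera(n).astype(float) for _ in range(3)],0).astype(np.uint8)
    u,v=[int(k) for k in proj(m,np.r_[R@[-.036,-.02]+[x,y],.036])]; u0,v0=u-16,v-12; w=im[v0:v0+24,u0:u0+32]
    ims.append(cv2.resize(w,(400,300),interpolation=cv2.INTER_CUBIC))
    b,g,r=[w[...,i].astype(float) for i in range(3)]
    vv,uu=np.mgrid[0:24,0:32]
    F=lambda U,V,z:((ray(m,u0+U,v0+V,z)[:2]-[x,y])@R*1e3).round(1)
    for nm,W,z in(("yel",np.clip(np.minimum(r,g)-b-50,0,None)*(abs(r-g)<35),.036),("red",np.clip(r-np.maximum(g,b)-60,0,None),.0395)):
        pts=[(F(U,V,z),W[V,U]) for V,U in zip(*np.nonzero(W))]
        p=np.array([q[0] for q in pts]);wt=np.array([q[1] for q in pts]); print(n,nm,len(wt),(p*wt[:,None]).sum(0)/wt.sum())
cv2.imwrite("pics/c4.png",np.hstack(ims))
```

```text
10.1167 fix [-111.7   -0.5] z 0.0444 yaw-97.53 0.14 f [ 8.2  3.6 -6.6]
scene yel 65 [-33.76009019  -3.96538895]
scene red 20 [-34.17068966 -36.30708812]
side yel 12 [-33.34966887  -5.34039735]
side red 13 [-35.46867925 -35.55811321]
```

View pics/c4.png

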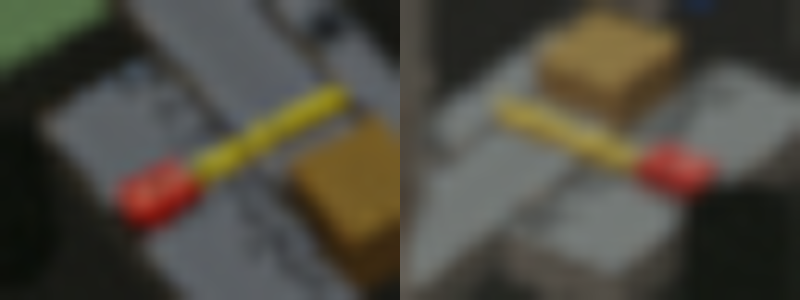

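In both crops the pointer's line runs into the middle of the red mark: scene (205,168) to (152,185), side (625,160) to (680,165). That agrees with the wrist measurements to about 0.5 mm. The handle is still held at 40 N, so I'm handing in.

```bash
python3 -c "from h import *;st();print(ctrl.hand_in())"
```

```text
10.4167 fix [-111.7   -0.5] z 0.0444 yaw-97.53 0.14 f [ 8.5  2.7 -6.9]
the job is handed in; nothing more can be done
None
```

The job is handed in at 10.4 s on the robot's clock: the blue half-nest is flush against the silver half, and the jaw slide is held with its pointer at the red mark to within about 1 mm by the camera measurements, the handle still gripped at 40 N.

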